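# Rock a swollen printing block out of its fitted tray

### The job

The red printing block has swollen tight in its pocket of the wooden block tray, and a straight pull would only bring the tray up with it. Take the block by its grip and rock it lengthwise to and fro, at least two full times while it is still in the pocket, easing it up a little with each rock until it comes free; keep the tray flat on the table where it stands and leave the other blocks, the bowl and the jar alone. Finish while still holding the block, level and still, just clear above its pocket (a finger's breadth or two), so that I can look under it: do not put it down or let go.

Things in the scene. Friction and masses are not known exactly. Their poses are not given: they have to be found in the camera images.
- red_block: The block to free: dark wood, 0.12 to 0.21 kg, stained RED on plinth and grip top. Plinth 64 (x) x 46 (y) x 30 mm high; centred on it a flat-sided upright grip 40 (x) x 26 (y) mm, 30 to 76 mm above the underside. Origin: centre of the underside; x lengthwise, z up. Starts in one of the tray's three pockets (varies), underside 18 mm and grip top 94 mm above the table.
- red_block_grip (a point): Middle of the red block's grip, 53 mm above its underside; axes as the block's. Grip it across the 26 mm width, the fingers closing along the block's y, and rock by leaning the tool along the block's x. A firm grip (45 to 100 N) keeps the block from turning between the fingers.
- tray: Loose hardwood tray on the table, 180 (x) x 330 (y) x 40 mm high, 1.8 kg; with the other two blocks it weighs 21 N. Origin: centre of its underside; z up. Three pockets in a row along its y, at -95, 0 and +95 mm. Each block's length lies along the tray's x.
- mid_pocket (a point): Centre of the middle pocket's floor, 18 mm above the tray's underside. Every pocket is 74 (x) x 54 (y) mm, 22 mm deep: a free gap of 5 mm at each end of the block, so that it can lean about 0.2 rad lengthwise each way, and on each long side a sprung cork liner, 46 mm long, 18 mm high, that grips it. Liners give about 2 mm sideways.
- tray_rim (a point): Middle of the tray's top, 40 mm above its underside. Pulled straight up, the liners drag with 27 to 31 N over the whole depth: the tray lifts. While the block turns lengthwise one end rubs up, the other down, and the drags nearly cancel: then it can be eased up about 2 mm with each swing of 0.25 rad, some 20 mm in all. Rocking without rising does not loosen it.
- blue_block: Bystander: the same block stained blue, tight in another pocket of the tray. Origin and axes as the red block's.
- ochre_block: Bystander: the same block stained ochre yellow, tight in another pocket. Origin and axes as the red block's.
- bowl: Bystander: small green plastic bowl, 96 mm across, 45 mm high, on the table beyond the tray. Origin: centre of its underside.
- jar: Bystander: amber glass jar with a steel lid, 60 mm across, 85 mm high, on the table beyond the tray. Origin: centre of its underside.

How it is judged (in metres and radians):
On the way, in this order (a step that is already met when the one before it is completed fails the run):
1. the red block, still in its pocket, leans lengthwise one way (its +x end up by 0.05 rad or more) (angle between red_block's own x axis and vertical below 1.5208 rad and z of red_block in the frame of tray below 0.036 m), for 0.05 s.
2. then, still in its pocket, it leans the other way (its +x end down by 0.05 rad or more) (angle between red_block's own x axis and vertical above 1.6208 rad and z of red_block in the frame of tray below 0.036 m), for 0.05 s.
At the end, for the whole second after the job is handed in: Red block held by the fingers alone, still, level (0.15 rad), underside 2 to 60 mm above the tray's top, within 100 mm of its start, touching no tray or block; tray flat on the table within 40 mm of its place, the other two blocks seated in it (z of red_block in the frame of tray between 0.042 and 0.1 m and distance of red_block from where it was at the start of the episode below 0.1 m and angle between red_block's own z axis and vertical below 0.15 rad and linear speed of red_block below 0.02 m/s and contact force between red_block and the fingers above 2 N and contact force between red_block and tray below 0.2 N and contact force between red_block and blue_block below 0.2 N and contact force between red_block and ochre_block below 0.2 N and height (world z) of tray below 0.004 m and angle between tray's own z axis and vertical below 0.02 rad and distance of tray from where it was at the start of the episode below 0.04 m and z of each of blue_block, ochre_block in the frame of tray below 0.024 m); the arm keeps its last pose, push and grip.
It fails at once if the tray is lifted or tipped off the table (underside up 8 mm, or tilted 0.06 rad) (height (world z) of tray above 0.008 m or angle between tray's own z axis and vertical above 0.06 rad).
It fails at once if the tray is dragged more than 40 mm (distance of tray from where it was at the start of the episode above 0.04 m).
It fails at once if another block is moved (50 mm, or lifted 10 mm in its pocket) (distance of any of blue_block, ochre_block from where it was at the start of the episode above 0.05 m or z of any of blue_block, ochre_block in the frame of tray above 0.028 m).
It fails at once if the bowl or the jar is moved 30 mm or tipped over (distance of any of bowl, jar from where it was at the start of the episode above 0.03 m or angle between any of bowl, jar's own z axis and vertical above 0.3 rad).
It also fails if it takes over 48 s, if anything falls off the work surface, if the arm or the gripper's body presses on something with over 40 N, if the wrist force passes 120 N, or if a joint passes its speed limit or range.

### The arm

A 6-joint arm with a two-finger parallel gripper is mounted at the origin on the work surface. World frame = base frame: x ahead of the robot, y to its left, z up, the work surface at z = 0. Lengths are in mm, angles in rad, forces in N, time in s.
With the tool pointing down it reaches from about 275 to 825 mm from the base axis. Payload 5.2 kg.
Tool frame: the origin (TCP) lies at the very end of the fingers, on their centre line; the grasp point (between the pads) lies 19 mm behind it; z points along the fingers, y is the line along which they close (so a half turn about z gives the same grasp; the last joint's range is limited). The gripper opens to 93 mm and grips with 3 to 60 N. Pads are 15 mm wide; open, the fingers measure 128 mm over their backs; the gripper's body (75 mm by 188 mm) begins 65 mm behind the grasp point.
Start: joints at [0.975, 0.259, 1.535, -0, 1.348, -0.203], TCP at [210.506, 508.126, 218.653] pointing down, gripper open.
Joint ranges: [-3.14, 3.14], [-0.91, 2.08], [0.19, 2.58], [-1.22, 4.36], [0.22, 2.71], [-3.12, 3.12]. Speed limits (rad/s): [2.57, 2.57, 3.14, 3.14, 3.14, 3.14].

### API

Orientations are given as [roll, pitch, yaw] about the fixed x, y, z axes, in that order (R = Rz(yaw) Ry(pitch) Rx(roll)).
In Python, from bench import robot, cams, claw gives the robot as it stands (robot), with the cameras (cams) and the gripper (claw). Calls block until the motion is done:
- robot.move_ptp(position, orientation): joint-space move of the TCP to a pose.
- robot.move_linear(position, ori=None, speed=150, f_stop=None): straight line of the TCP; ori=None keeps the orientation; speed is the mean speed in mm/s. With f_stop (N) it stops when the force on the tool has changed by that much, and returns True; else False.
- robot.move_j(angles): joint-space move.
- claw.move_gripper(opening): opening from 0.0 (shut) to 1.0 (fully open); the grip force is fixed at half the most; returns when the fingers have stopped.
- robot.sleep(seconds).
- robot.inverse_kinematics(position, orientation): joint angles nearest the present ones, or None.
- cams.get_image(name): name is "side" or "top" or "wrist"; returns a dict with "img" (384x512x3 uint8, blue, green, red), "fovy" (degrees; the focal length in pixels is half the picture's height over the tangent of half this angle, whatever the lens; pixels are square), "cx", "cy" (the principal point, pixels), "eye" and "orientation" of the camera in the world. Camera axes: x right, y down, z forward; pixel columns grow to the right and rows downward; lengths in mm; the calibration is good to about 2 mm. A picture is of the moment at which its call begins. There is no depth.
A pose or a line that the arm cannot do raises robot.MotionError and nothing moves.
- robot.hand_in(): hands the job in; it is judged then, once.
Readings, each from a call of its own:
- robot.current_t(): time.
- robot.current_qpos(): joint angles.
- robot.current_joint_vel(): joint speeds.
- robot.current_joint_efforts(): joint torques, N m.
- robot.current_tcp_pos(): TCP position.
- robot.current_eef_rot(): TCP orientation.
- robot.current_contact_force(): force on the tool from outside, world axes, zero at the start.
- robot.current_ft_torque(): the same for the moment, N m.
- robot.current_gripper_width(): opening from 0.0 (shut) to 1.0 (fully open).
- robot.current_finger_force(): force on a finger pad.
Only numpy, scipy, OpenCV 4.12 (cv2) and the standard library are available. Lean on these libraries where they do the work, as an engineer would, in place of code of your own. Each camera call takes 0.05 s, during which the arm holds its last target. There are 200 camera calls.

## Working session

There is one attempt and no reset: what is moved stays moved. The work goes in short steps, each a Python script; the robot and the scene stay as the last script left them, time stands still between calls to the robot, and variables do not carry over. Pictures are saved under pics/ and viewed, at most 10 in all, crops included, and the job is handed in when it is done.

```bash
ls; mkdir -p pics
python3 - <<'E'
from bench import robot, cams, claw
import cv2,numpy as np
for n in ("top","side"):
    d=cams.get_image(n); cv2.imwrite(f"pics/{n}0.png",d["img"])
    print(n,d["fovy"],d["cx"],d["cy"],d["eye"],d["orientation"])
print(robot.current_t(),robot.current_eef_rot(),robot.current_tcp_pos())
E
```

```text
bench.py
pics
top 43.17924782531904 257.28568198166926 192.02794240812494 [ 434.59452179   73.78475603 1130.09765948] [-2.92863472 -0.00426684 -1.64684504]
side 53.359086183345774 248.2197092921697 198.70503246898744 [466.66087312 697.60114588 573.23828196] [-2.21636005 -0.01977628 -2.83706864]
0.1 [-3.13993510e+00 -3.34749946e-04  2.74879247e+00] [210.23064785 507.69196695 217.8936918 ]
```

View pics/top0.png

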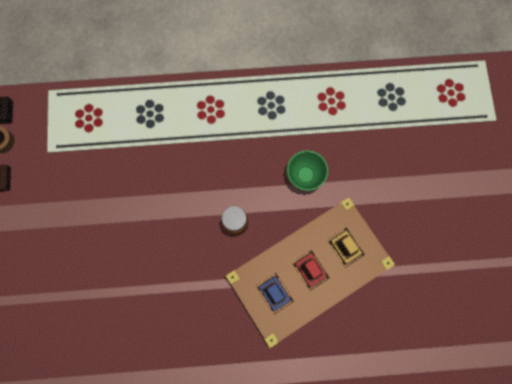

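View pics/side0.png

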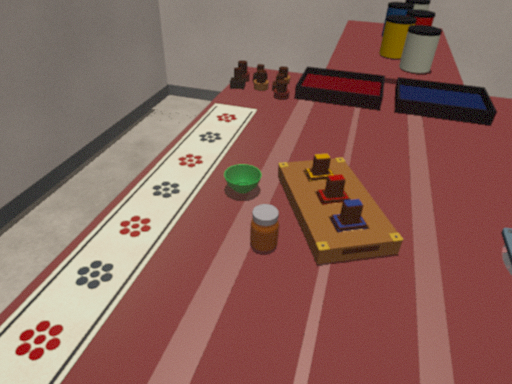

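Top view: the red block is in the middle pocket, around (312,269). The yellow corner patches are near (347,204), (388,263), (272,340) and (232,277). The bowl is at (307,171) and the jar at (234,220). The side view shows the same arrangement.

```bash
cat > h.py <<'E'
import numpy as np, cv2
from scipy.spatial.transform import Rotation as Ro
def ray(d,uv):
    f=d["img"].shape[0]/2/np.tan(np.radians(d["fovy"])/2)
    v=np.array([(uv[0]-d["cx"])/f,(uv[1]-d["cy"])/f,1.])
    return np.array(d["eye"]),Ro.from_euler("xyz",d["orientation"]).apply(v)
def plane(d,uv,z):
    e,v=ray(d,uv); return e+v*(z-e[2])/v[2]
def blobs(d,lo,hi,amin=8):
    hsv=cv2.cvtColor(d["img"],cv2.COLOR_BGR2HSV)
    m=cv2.inRange(hsv,lo,hi)
    n,l,s,c=cv2.connectedComponentsWithStats(m)
    return [(c[i],s[i]) for i in range(1,n) if s[i][4]>=amin],m
E
python3 - <<'E'
from h import *; from bench import robot, cams, claw
vis=[]
for n,box in (("top",(220,190,400,350)),("side",(270,145,405,260))):
    d=cams.get_image(n)
    hsv=cv2.cvtColor(d["img"],cv2.COLOR_BGR2HSV)
    print(n,[ (u,hsv[u[1],u[0]].tolist()) for u in ([(347,204),(312,269),(350,245),(330,235),(305,260)] if n=="top" else [(283,165),(335,182),(334,197),(321,160)])])
    for nm,lo,hi in (("yel",(22,140,120),(35,255,255)),("red",(0,200,130),(6,255,255)),("blue",(105,130,70),(130,255,255))):
        for c,s in blobs(d,lo,hi)[0]:
            if box[0]<c[0]<box[2] and box[1]<c[1]<box[3]:
                print(nm,c.round(1),s.tolist(),"z40",plane(d,c,40)[:2].round(1),"z94",plane(d,c,94)[:2].round(1))
    x0,y0,x1,y1=box
    vis.append(cv2.resize(d["img"][y0:y1,x0:x1],(600,int(600*(y1-y0)/(x1-x0))),interpolation=cv2.INTER_CUBIC))
cv2.imwrite("pics/c_top.png",vis[0])
E
```

```text
top [((347, 204), [25, 90, 119]), ((312, 269), [0, 157, 175]), ((350, 245), [21, 137, 195]), ((330, 235), [14, 113, 160]), ((305, 260), [2, 149, 125])]
side [((283, 165), [21, 172, 179]), ((335, 182), [10, 186, 59]), ((334, 197), [3, 176, 87]), ((321, 160), [2, 150, 63])]
yel [321.5 155.8] [316, 154, 13, 4, 33] z40 [ 537.1 -233.4] z94 [ 529.9 -139.2]
yel [395.6 236.6] [391, 233, 11, 8, 42] z40 [340.5  44.2] z94 [353.3 110.4]
yel [322.1 245.5] [317, 242, 11, 8, 51] z40 [481.9 119.6] z94 [480.3 178.1]
red [336.3 177.1] [329, 175, 15, 5, 57] z40 [ 485.3 -140.2] z94 [483.4 -55.3]
red [322.7 194.9] [318, 190, 10, 10, 31] z40 [506.6 -52.6] z94 [502.5  23.4]
red [345.2 195.6] [343, 193, 5, 5, 13] z40 [455.4 -67.2] z94 [456.6  10.2]
blue [352.4 202.4] [345, 200, 16, 6, 68] z40 [436.9 -45.7] z94 [439.9  29.5]
blue [337.8 221.2] [334, 216, 9, 11, 19] z40 [460.8  33. ] z94 [461.4 100.3]
```

View pics/c_top.png

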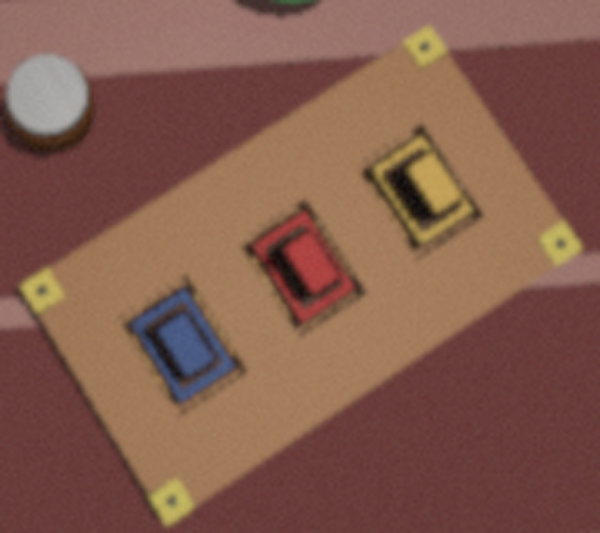

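The crop shows the tray with four yellow corner patches, each with a black centre dot, at crop positions (425,47), (561,243), (172,500) and (42,290). The bright red grip top is near (318,265), which is full-frame (315,269).

Run:
```python
from h import *; from bench import robot, cams, claw
d=cams.get_image("top")
b,m=blobs(d,(23,70,100),(35,255,255),25)
for c,s in b:
    if 220<c[0]<400 and 190<c[1]<350: print("yel",c.round(1),s.tolist(),plane(d,c,40)[:2].round(1))
P=np.array([plane(d,np.array(u)/3.3333+(220,190),40) for u in ((425,47),(561,243),(172,500),(42,290))])[:,:2]
print(P.round(1),P.mean(0)); print("sides",[np.linalg.norm(P[i]-P[(i+1)%4]).round(1) for i in range(4)])
w=(P[0]+P[1]-P[2]-P[3]); print("y-axis ang",np.arctan2(w[1],w[0])); w=(P[1]+P[2]-P[0]-P[3]); print("x-axis ang",np.arctan2(w[1],w[0]))
hsv=cv2.cvtColor(d["img"],cv2.COLOR_BGR2HSV)
for lo,z in (((0,120,140),94),):
  b,m=blobs(d,lo,(8,255,255),20)
  for c,s in b:
    if 290<c[0]<335 and 245<c[1]<295: print("red",c,s.tolist(),plane(d,c,z).round(1))
# wrist check pose above
```

```text
yel [347.2 203.5] [342, 199, 11, 10, 73] [ 627.  -151.9]
yel [387.6 262.6] [382, 257, 12, 12, 87] [ 486.9 -226.4]
yel [232.  277.1] [226, 271, 12, 13, 87] [481.4 121.8]
yel [270.7 340.2] [265, 334, 13, 13, 104] [341.1  47.3]
[[ 625.6 -152.5]
 [ 486.1 -227.9]
 [ 341.4   45.3]
 [ 481.4  120.4]] [483.6212694 -53.6910428]
sides [np.float64(158.6), np.float64(309.1), np.float64(158.9), np.float64(308.6)]
y-axis ang -1.0842428340666412
x-axis ang -2.6475929082332743
red [305.11363636 258.70454545] [297, 254, 17, 12, 44] [505.7 -37.9  94. ]
red [313.14893617 268.22695035] [306, 260, 15, 17, 141] [484.5 -52.9  94. ]
red [316.30188679 280.20754717] [308, 273, 17, 13, 53] [459.1 -57.   94. ]
```

Tray centre is about (484,-53) and the patch rectangle measures 159 x 309 mm, which fits a 180 x 330 tray. The red grip top, measured on its own, agrees to 1 mm. Yaw is about 0.489. Next I'll approach and grip.

View pics/w1.png

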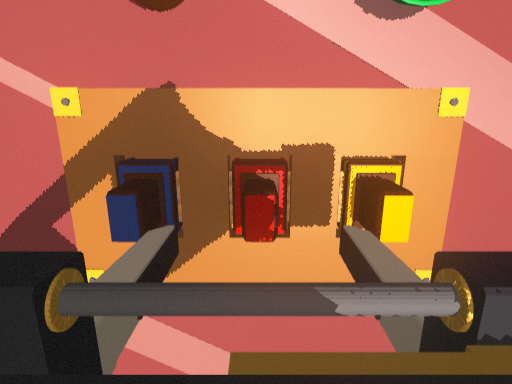

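The wrist view shows the red grip top at (260,217), centred between the fingers, which gives (483.7,-52.9) and confirms the position. Next I'll descend and grip.

```bash
sed -i 's/^FLIP=.*/FLIP=0.0/' h.py
python3 - <<'E'
from h import *; from bench import robot, cams, claw
print(robot.move_linear(*pose(0,15),speed=80)); print(robot.move_linear(*pose(0,0),speed=30,f_stop=8))
f0=np.array(robot.current_contact_force())
claw.move_gripper(0.0)
print(robot.current_t(),robot.current_tcp_pos(),pose(0,0)[0],f0,robot.current_contact_force(),robot.current_ft_torque(),robot.current_gripper_width(),robot.current_finger_force())
E
```

```text
False
False
5.2167 [484.19071994 -52.71651137  52.98863647] [484.2 -52.7  53. ] [-0.36816955  0.85563109 -0.84868302] [ 0.40474716 -1.04188344 -0.24547858] [-0.10010657  0.13510402 -0.01411162] 0.2827166392935932 29.99984711408615
```

Run:
```python
from h import *; from bench import robot, cams, claw
th,rise=0,0.
for i in range(6):
    th-=0.02; rise+=0.45
    p,o=pose(th,rise); robot.move_linear(p,o,speed=10)
    f=np.array(robot.current_contact_force()); t=np.array(robot.current_ft_torque())
    print(round(robot.current_t(),2),round(th,3),round(rise,2),f.round(1),t.round(2),(np.array(robot.current_tcp_pos())-p).round(2))
    if abs(f[2])>18: break
d=cams.get_image("side"); cv2.imwrite("pics/s1.png",cv2.resize(d["img"][145:260,270:405],None,fx=4.4,fy=4.4,interpolation=cv2.INTER_CUBIC))
```

```text
5.47 -0.02 0.45 [ 5.2  2.1 -5.7] [ 0.21 -0.32  0.1 ] [ 0.51  0.24 -0.26]
5.72 -0.04 0.9 [ 7.2  3.3 -7.4] [ 0.35 -0.5   0.07] [ 0.76  0.36 -0.3 ]
5.97 -0.06 1.35 [ 6.7  2.8 -8.1] [ 0.32 -0.63  0.03] [ 0.86  0.43 -0.29]
6.22 -0.08 1.8 [ 7.5  4.  -7.8] [ 0.4  -0.62  0.12] [ 0.88  0.45 -0.26]
6.47 -0.1 2.25 [ 6.7  3.9 -7.5] [ 0.39 -0.6   0.06] [ 0.89  0.45 -0.21]
6.72 -0.12 2.7 [ 7.7  3.5 -8. ] [ 0.38 -0.63  0.03] [ 0.91  0.41 -0.16]
```

View pics/s1.png

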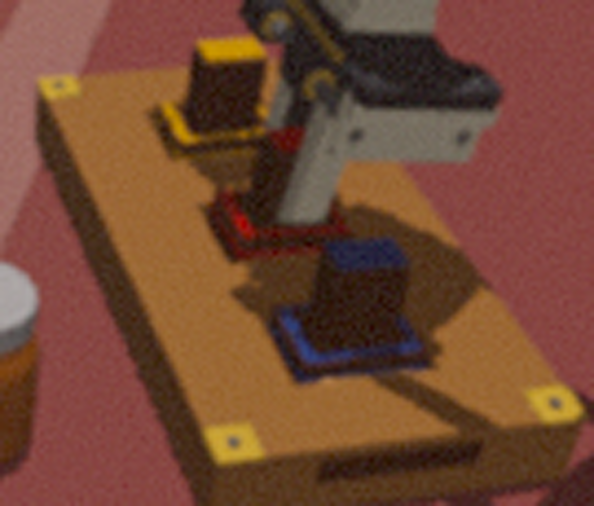

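```bash
cat >> h.py <<'E'
def proj(d,P):
    f=d["img"].shape[0]/2/np.tan(np.radians(d["fovy"])/2)
    v=Ro.from_euler("xyz",d["orientation"]).inv().apply(np.atleast_2d(P)-np.array(d["eye"]))
    return np.c_[v[:,0]/v[:,2]*f+d["cx"],v[:,1]/v[:,2]*f+d["cy"]]
def blk(theta,rise,pts):
    return (Ro.from_euler("z",PSI)*Ro.from_euler("y",theta)).apply(np.array(pts,float)-[0,0,PV])+[C[0],C[1],18+PV+rise]
E
python3 - <<'E'
from h import *; from bench import robot, cams, claw
pts=[[32,0,30],[-32,0,30],[32,-23,30],[32,23,30],[20,0,76]]
for n in ("wrist","side"):
    d=cams.get_image(n)
    for th,r in ((-.12,2.7),(-.06,2.2),(0,2.7),(0,0)): print(n,th,proj(d,blk(th,r,pts)).round(1).tolist())
    if n=="wrist":
        cv2.imwrite("pics/w2.png",cv2.resize(d["img"][100:260,190:330],None,fx=4,fy=4,interpolation=cv2.INTER_NEAREST))
    else: cv2.imwrite("pics/s2.png",cv2.resize(d["img"][165:210,305:360],None,fx=12,fy=12,interpolation=cv2.INTER_CUBIC))
E
```

```text
wrist -0.12 [[258.9, 183.9], [259.0, 285.0], [299.7, 183.9], [218.0, 184.0], [258.9, 235.5]]
wrist -0.06 [[258.9, 181.1], [258.9, 284.5], [299.2, 181.1], [218.5, 181.1], [258.9, 225.5]]
wrist 0 [[258.9, 178.7], [258.9, 284.5], [299.0, 178.6], [218.8, 178.7], [258.9, 216.2]]
wrist 0 [[258.9, 178.2], [258.9, 282.6], [298.4, 178.2], [219.4, 178.3], [258.9, 214.9]]
side -0.12 [[321.1, 192.9], [346.4, 193.1], [317.9, 187.3], [324.5, 198.8], [331.1, 176.4]]
side -0.06 [[320.4, 193.8], [346.1, 192.6], [317.2, 188.1], [323.8, 199.7], [329.3, 177.0]]
side 0 [[319.9, 194.3], [345.8, 191.8], [316.6, 188.6], [323.2, 200.2], [327.6, 177.4]]
side 0 [[319.7, 195.3], [345.6, 192.7], [316.5, 189.6], [323.0, 201.2], [327.5, 178.4]]
```

View pics/w2.png

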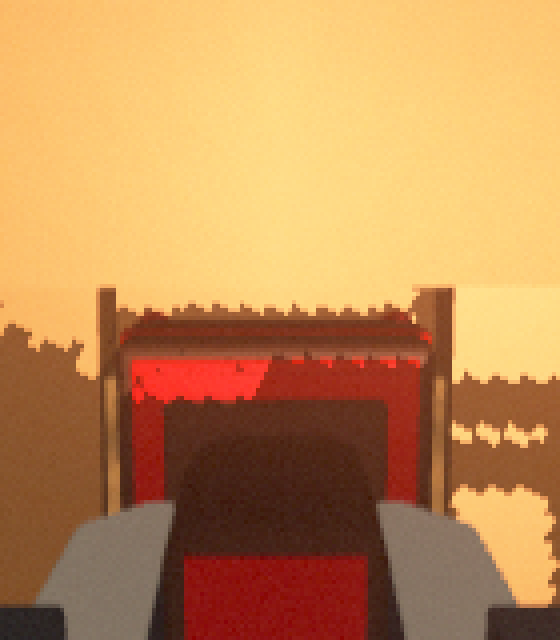

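View pics/s2.png

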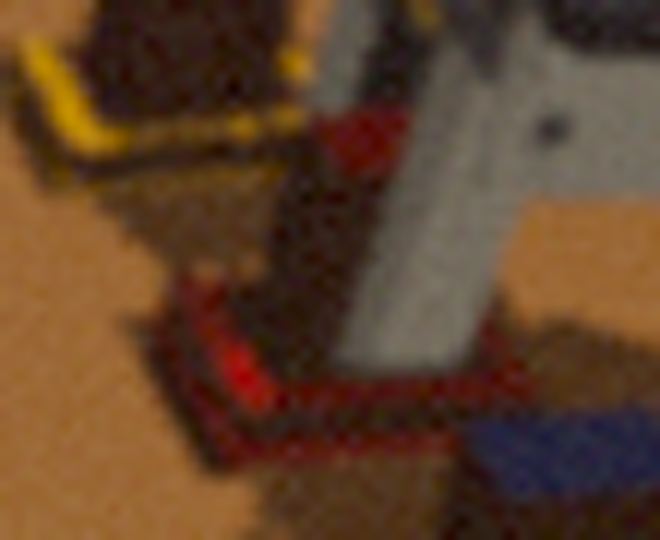

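The wrist crop shows the grip-top edge at row 239 and the plinth edge at row 189. Both match the block leaning rigidly with the tool, so it isn't slipping between the fingers. The side crop shows the plinth leaning relative to the ochre block, with the tray flat. I'll keep rocking and easing it up, watching the force.

```bash
cat >> h.py <<'E'
def swing(robot,th,rise,to,dr,n=6):
    dth=(to-th)/n; out=[]
    for i in range(n):
        f=robot.current_contact_force()[2]
        th+=dth; rise+= dr/n if f>-14 else (0 if f>-18 else -0.3)
        p,o=pose(th,rise); robot.move_linear(p,o,speed=15)
        out.append(round(robot.current_contact_force()[2],1))
    e=np.array(robot.current_tcp_pos())-p
    print("t",round(robot.current_t(),2),"th",round(th,3),"rise",round(rise,2),"Fz",out,"T",np.round(robot.current_ft_torque(),2),"err",e.round(2))
    return th,rise
E
python3 - <<'E'
from h import *; from bench import robot, cams, claw
th,r=-.12,2.7
for k in range(3): th,r=swing(robot,th,r,.13 if th<0 else -.13,2.2)
E
```

```text
t 8.37 th 0.13 rise 4.9 Fz [np.float64(-6.0), np.float64(-7.4), np.float64(-10.0), np.float64(-12.3), np.float64(-13.7), np.float64(-10.0)] T [ 0.09  0.44 -0.13] err [-0.83  0.39 -0.26]
t 9.87 th -0.13 rise 6.07 Fz [np.float64(-18.5), np.float64(-15.3), np.float64(-13.1), np.float64(-13.4), np.float64(-12.7), np.float64(-13.6)] T [0.11 0.18 0.13] err [-0.05 -0.16  0.  ]
t 11.37 th 0.13 rise 8.27 Fz [np.float64(-7.8), np.float64(-10.0), np.float64(-10.4), np.float64(-9.8), np.float64(-7.9), np.float64(-8.0)] T [-0.19  0.32 -0.1 ] err [-0.13 -0.03  0.11]
```

```bash
cat >> h.py <<'E'
def edges(robot):
    """wrist: row of the grip-top far edge (dark->red) and row of plinth far top edge"""
    d=cams.get_image("wrist"); hsv=cv2.cvtColor(d["img"],cv2.COLOR_BGR2HSV)
    s=hsv[:,250:269]; red=(((s[...,0]<6)|(s[...,0]>174))&(s[...,1]>150)&(s[...,2]>85)).mean(1)>.5
    r=np.flatnonzero(red[150:270])+150
    runs=[(int(a[0]),int(a[-1])) for a in np.split(r,np.flatnonzero(np.diff(r)>1)+1) if len(a)]
    return runs
E
python3 - <<'E'
from h import *; from bench import robot, cams, claw
d=cv2.imread("pics/w2.png")[2::4,2::4]; hsv=cv2.cvtColor(d,cv2.COLOR_BGR2HSV)[:,60:79]
red=(((hsv[...,0]<6)|(hsv[...,0]>174))&(hsv[...,1]>150)&(hsv[...,2]>85)).mean(1)>.5
print("then",np.flatnonzero(red)+100)
print("now",edges(robot))
d=cams.get_image("wrist"); cv2.imwrite("pics/w3.png",cv2.resize(d["img"][100:260,190:330],None,fx=3,fy=3))
E
```

```text
then [190 191 192 193 194 195 196 197 198 199 239 240 241 242 243 244 245 246
 247 248 249 250 251 252 253 254 255 256 257 258 259]
now [(177, 179), (186, 196), (239, 269)]
```

View pics/w3.png

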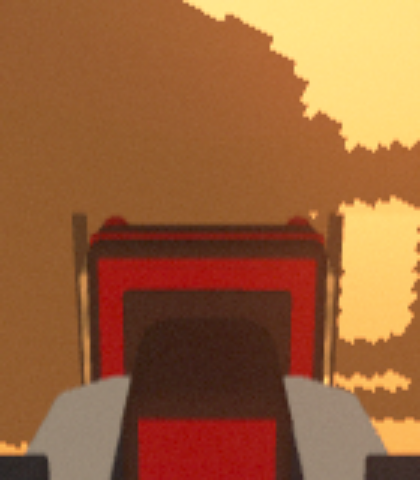

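The grip top hasn't moved in the wrist view and the plinth edge has shifted only about 3 px, so the grip is holding. I'll continue rocking.

Run:
```python
from h import *; from bench import robot, cams, claw
th,r=.13,8.27
for k in range(4): th,r=swing(robot,th,r,.13 if th<0 else -.13,2.2)
print(edges(robot))
```

```text
t 12.97 th -0.13 rise 9.74 Fz [np.float64(-13.7), np.float64(-15.0), np.float64(-14.2), np.float64(-13.3), np.float64(-12.5), np.float64(-13.5)] T [0.02 0.1  0.08] err [-0.1  -0.1  -0.01]
t 14.47 th 0.13 rise 11.94 Fz [np.float64(-8.0), np.float64(-10.9), np.float64(-10.1), np.float64(-8.9), np.float64(-6.7), np.float64(-5.4)] T [-0.17  0.43 -0.09] err [-0.1  -0.02  0.12]
t 15.97 th -0.13 rise 13.4 Fz [np.float64(-11.9), np.float64(-15.1), np.float64(-14.4), np.float64(-12.1), np.float64(-13.1), np.float64(-12.5)] T [-0.01  0.13  0.08] err [-0.07 -0.09 -0.04]
t 17.47 th 0.13 rise 15.6 Fz [np.float64(-9.3), np.float64(-9.9), np.float64(-9.4), np.float64(-8.7), np.float64(-7.4), np.float64(-5.0)] T [-0.2   0.3  -0.06] err [-0.02 -0.06  0.21]
[(176, 177), (184, 194), (238, 269)]
```

Run:
```python
from h import *; from bench import robot, cams, claw
th,r=.13,15.6
for k in range(5):
    th,r=swing(robot,th,r,.13 if th<0 else -.13,2.2)
    if abs(robot.current_contact_force()[2])<3.5 and r>21: break
th,r=swing(robot,th,r,0.,1.0,3)
print(edges(robot),r)
d=cams.get_image("side"); cv2.imwrite("pics/s3.png",cv2.resize(d["img"][135:260,270:405],None,fx=4.4,fy=4.4,interpolation=cv2.INTER_CUBIC))
```

```text
t 19.02 th -0.13 rise 17.07 Fz [np.float64(-11.9), np.float64(-13.2), np.float64(-16.1), np.float64(-14.1), np.float64(-11.7), np.float64(-12.9)] T [-0.02  0.19  0.05] err [-0.01 -0.09  0.04]
t 20.52 th 0.13 rise 19.27 Fz [np.float64(-7.6), np.float64(-9.1), np.float64(-8.3), np.float64(-7.7), np.float64(-5.8), np.float64(-4.2)] T [-0.11  0.32 -0.06] err [ 0.14 -0.01  0.24]
t 22.02 th -0.13 rise 21.1 Fz [np.float64(-11.1), np.float64(-13.1), np.float64(-14.0), np.float64(-14.9), np.float64(-13.9), np.float64(-13.7)] T [-0.17  0.27  0.1 ] err [-0.09 -0.06 -0.01]
t 23.52 th 0.13 rise 23.3 Fz [np.float64(-9.0), np.float64(-8.8), np.float64(-8.5), np.float64(-5.5), np.float64(-3.1), np.float64(0.5)] T [ 0.01  0.16 -0.01] err [ 0.52 -0.11  0.56]
t 24.27 th 0.0 rise 24.3 Fz [np.float64(-3.7), np.float64(2.5), np.float64(-2.4)] T [-0.02  0.16  0.07] err [-0.26 -0.1   0.17]
[(176, 177), (184, 194), (236, 269)] 24.300000000000004
```

View pics/s3.png

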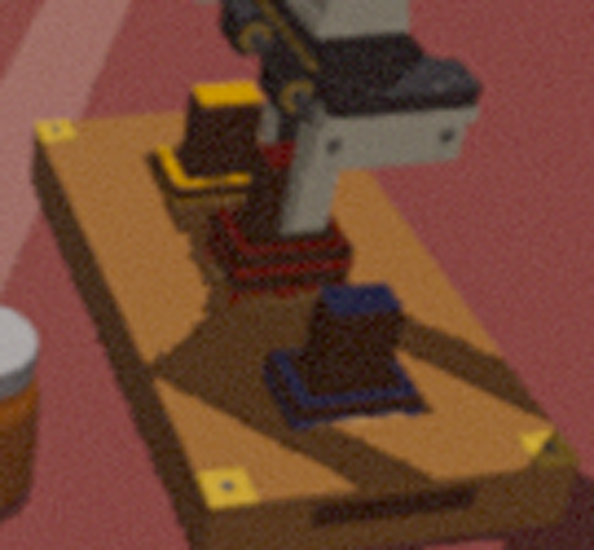

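The side crop shows the block standing level and nearly out of the pocket, with the tray flat and blue and ochre seated. The force is down to about the block's own weight, so I'll lift it gently straight up.

Run:
```python
from h import *; from bench import robot, cams, claw
for r in (26,28,31,45):
    p,o=pose(0,r); s=robot.move_linear(p,o,speed=12 if r<40 else 25,f_stop=12)
    print(r,s,np.round(robot.current_contact_force(),1),np.round(robot.current_ft_torque(),2))
    if s: break
robot.sleep(0.5)
print(robot.current_t(),robot.current_contact_force(),robot.current_finger_force(),robot.current_gripper_width(),edges(robot))
d=cams.get_image("side"); cv2.imwrite("pics/s4.png",cv2.resize(d["img"][120:260,265:405],None,fx=4.2,fy=4.2,interpolation=cv2.INTER_CUBIC))
dt=cams.get_image("top")
for c,s in blobs(dt,(23,70,100),(35,255,255),25)[0]:
    if 220<c[0]<400 and 190<c[1]<350: print("yel",c.round(1),plane(dt,c,40)[:2].round(1))
```

```text
26 False [ 0.  -0.4 -0.9] [-0.03  0.09 -0.01]
28 False [-0.4  0.1 -1.7] [ 0.01  0.19 -0.02]
31 False [-0.8  0.1 -1.8] [-0.01  0.17  0.03]
45 False [-0.5  0.6 -2.3] [-0.04  0.14  0.02]
26.5833 [-0.12394136 -0.4551745  -1.23886722] 29.999680817127228 0.27928913138125905 [(176, 177), (184, 194), (236, 269)]
yel [346.6 202.8] [ 628.7 -150.7]
yel [231.5 275.9] [484.1 122.7]
yel [270.7 337.9] [345.9  46.8]
```

View pics/s4.png

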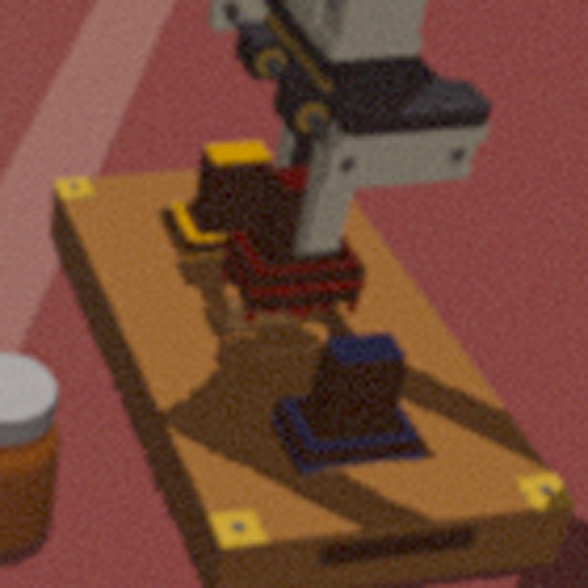

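The side view shows the block held level and clear above its pocket, with the tray flat (shifted about 3 mm) and the other blocks seated. The wrist edges at rows 184 and 236 match a level, unslipped grip (predicted 183.9 and 235.5). Handing in.

```bash
python3 -c "
from bench import robot, cams, claw
print(robot.hand_in())"
```

```text
the job is handed in; nothing more can be done
None
```

The job is handed in, result not shown: I rocked the red block free over several to-and-fro leans, and it is held level and still about 23 mm above its pocket, with the tray flat on the table (shifted about 3 mm) and the other two blocks still seated.

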